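# Set the depth stop of a drilling stand on a tile

### The arm

A 6-joint arm with a two-finger parallel gripper is mounted at the origin on the work surface. World frame = base frame: x ahead of the robot, y to its left, z up, the work surface at z = 0. Lengths are in m, angles in degrees, forces in N, time in s.
With the tool pointing down it reaches from about 0.375 to 0.75 m from the base axis. Payload 9 kg.
Tool frame: the origin (TCP) lies where the fingers leave the gripper's body, on its centre line; the fingertips stand 73 mm ahead of it and the grasp point (between the pads) lies 54 mm ahead of it; x points along the fingers, y is the direction in which the jaws open and shut, and the axes are right-handed (so a half turn about x gives the same grasp; the last joint's range is limited). The gripper opens to 85 mm and grips with 20 to 120 N. Pads are 22 mm wide; open, the fingers measure 114 mm over their backs; the gripper's body (76 mm by 85 mm) begins 54 mm behind the grasp point. The pads swing forward as they close: fully open they stand 13 mm farther back than shut.
Start: joints at [58.459, 5.964, 5.575, 89.605, 0, 77.527], TCP at [0.196, 0.567, 0.304] pointing down, gripper open.
Joint ranges: [-171.21, 171.21], [-48.23, 106.86], [-62.78, 66.21], [-105.2, 120.99], [-86.42, 89.51], [-180, 180]. Speed limits (degrees/s): [127.2, 127.2, 147.25, 180, 180, 180].

### API

Orientations are given as [roll, pitch, yaw] about the fixed x, y, z axes, in that order (R = Rz(yaw) Ry(pitch) Rx(roll)).
In Python, from workcell import manip, camera, get_calibration, close_job, recognise gives the robot as it stands.
- The arm moves only by the shell command python3 -m crank 'ROWS' [OPENING]. ROWS is text: rows parted by semicolons, each of 4 numbers parted by spaces: the shift along the tool's x, y, z in cm, then the turn about the tool's x in degrees. In form: dx dy dz turn; .... A call has 1 to 5 rows; each row shifts and turns the commanded pose from where the row before left it, along the tool's axes as they then stand; what a row does not reach is not made up. A row lasts 1/10 s, in which the tool goes at most 50 mm and 8.59 degrees, less where a joint would pass 70% of its speed; a pose out of reach is approached as far as the arm can. A call with a gripper value outside its range is refused whole. OPENING is the opening in per cent of the stroke, from 0 (shut) to 100 (fully open), set as the call begins (- or left out, the last holds). The fingers move at their own pace and stop on an object; the grip force is fixed at half the most. Time passes only in rows, so rows that do not move let the fingers close. It gives the time, the measured TCP pose, the force and the opening at its end, in the units of the state.
- manip.get_obs(): the state, without advancing time (a new reading comes with each control period).
- camera(name): name is "side" or "top"; returns the picture (384x512x3 uint8, red, green, blue); there is no depth.
- get_calibration(name): a dict with "fx", "fy", "cx", "cy" (pixels), "eye" and "orientation" of the camera in the world. Camera axes: x right, y down, z forward; pixel columns grow to the right and rows downward; lengths in m; the calibration is good to about 2 mm. A picture is of the moment at which its call begins. get_calibration takes no time and is no camera call.
- close_job(): hands the job in, once; it reports no verdict.
Trained networks look in the newest picture that a camera, given by its name, has taken for a name from the list of things; names that differ only in an ending like _2 or _b are one class to them, and where a whole thing is asked for, a point or a joint stands for the part that bears it (a point fixed in the world has none). Each returns a list of dicts, best first, with "p" (0 to 1); they miss things now and then, are a little off and sometimes report something else, mostly with a low value. They report only what shows in the picture. A call takes as long as a camera call. They do not tell look-alikes from the thing itself.
- recognise(label, camera): "point" ([x, y, z] in m, in world coordinates, good to about 4 mm: the middle of the surface that is visible of it).
The state is a dict: "time": time; "qpos": joint angles; "joint_vel": joint speeds; "effort": joint torques, N m; "ee_pos": TCP position; "tcp_rot": TCP orientation; "wrist_force": force on the tool from outside, world axes, zero at the start; "wrist_torque": the same for the moment, N m; "gripper_width": finger opening in m.
Only numpy, scipy, OpenCV 4.12 (cv2) and the standard library are available. Lean on these libraries where they do the work, as an engineer would, in place of code of your own. Each camera call takes 0.05 s, during which the arm holds its last target.

### The job

Set the drilling stand's depth stop to the tile that lies on the wood block: swing the clamp lever open, lower the stop rod until its foot just rests on the tile, then swing the lever fully home again so that the rod is clamped there, still touching the tile. The tile is brittle and must stay where it is, so bring the foot down gently and do not bear down hard; leave everything else on the bench alone.

Things in the scene. Friction and masses are not known exactly. Their poses are not given: they have to be found in the camera images.
- stand: Fixed drilling stand, its drill removed. Origin on the bench under the stop rod's axis. Grey base plate 200 (x) x 290 (y) x 14 mm, y = -100 to +190 mm. Steel column at y = +152 mm, 214 mm tall. An aluminium arm with an empty drill collar (62 mm across) runs from it, heights 120 to 170 mm, to a boss 34 mm across round the upright stop rod. The clamp lever is on the boss's -y side.
- stop (a joint): How far the stop rod is lowered, m: 0 = highest, 0.085 = lowest; starts between 0 and 0.025. With the lever open the rod (150 g) stays where it is left and has a drag of about 4.5 N: pushing it down takes about 3 N before its foot meets anything. With the lever home the rod is gripped and must not be forced.
- stop_top (a point): Centre of the flat top of the black round knob on the stop rod, 30 mm across and 22 mm tall, 272 mm above the bench when the rod is highest. It is free from above.
- stop_foot (a point): Centre of the underside of the stop rod's foot, a steel disc 20 mm across, 167 mm straight below stop_top.
- clamp (a joint): Cam lever angle, rad, about its upright pin: 0 = fully home at its stop (lever points to the stand's -x, rod clamped), 1.5 = fully open (points to the stand's -y); anticlockwise from above opens it. The cam grips below about 0.5 rad, where it turns more stiffly (2 to 6 N at the peg). Stays where it is left; starts between 0 and 0.08.
- clamp_peg (a point): Centre of the top of the upright black round peg at the lever's end, 14 mm across, standing free over its upper 43 mm; its top is 198 mm above the bench. It is 75 mm from the pin's axis and can be pinched from above or pushed sideways.
- clamp_pin (a point): The lever's upright pin axis, at x = 0, y = -16.5 mm in the stand's frame; the lever arm lies 143 to 151 mm above the bench.
- tile: Loose white glazed tile, 100 x 100 mm, 7 to 12 mm thick (not marked), 220 g, flat on the wood block under the stop. Origin: centre of its underside. The block's height differs from time to time: the tile's top is somewhere 38 to 70 mm above the bench, so its top has to be felt.
- chuck_key: Bystander: T-shaped steel chuck key, 67 x 50 mm, lying on the stand's base plate on its -x side.
- offcut: Bystander: wood offcut 40 x 60 x 18 mm lying on the base plate on its +x side.
- screwdriver: Bystander: screwdriver lying on the bench.
- spatula: Bystander: spatula lying on the bench.
- glue: Bystander: white bottle, 56 mm across, 150 mm tall.
- screw_jar: Bystander: clear jar, 70 mm across, 85 mm tall.
- paint_can: Bystander: blue can, 100 mm across, 110 mm tall.
Things that resemble listed ones, but are neither listed nor needed, are in the scene too. What is shaped like the tile but green or purple is not meant.

How it is judged:
By the outcome, as a careful person would: the job done as asked, in the order asked, and still so for the second after the job is handed in, with the robot touching nothing.
It also fails if it takes over 64 s, if anything falls off the work surface, if the arm or the gripper's body presses on something with over 40 N, if the wrist force passes 120 N, or if a joint passes its speed limit or range.

## Working session

There is one attempt and no reset: what is moved stays moved. The work goes in short steps, Python scripts to look and compute and a shell command to move; the robot and the scene stay as the last step left them, time stands still between calls to the robot, and variables do not carry over. Pictures are saved under pics/ and viewed, and the job is handed in when it is done.

```bash
mkdir -p pics; ls
python3 - <<'E'
from workcell import manip, camera, get_calibration, recognise
import cv2
for n in ("side","top"):
    im=camera(n); cv2.imwrite(f"pics/{n}0.png",im[:,:,::-1]); print(n,get_calibration(n))
print(manip.get_obs())
E
```

```text
pics
side {'fx': 348.7387445142219, 'fy': 348.7387445142219, 'cx': 252.31810538184743, 'cy': 192.16834375542817, 'eye': array([ 0.44849468, -0.74937804,  0.89354559]), 'orientation': array([-135.02570018,    0.82460246,   -3.76456814])}
top {'fx': 427.1740682688089, 'fy': 427.1740682688089, 'cx': 258.6116780741682, 'cy': 196.9059125315952, 'eye': array([ 0.3804892 , -0.02369724,  1.46018993]), 'orientation': array([-176.60709111,    1.3570917 ,  -90.98014393])}
{'time': 0.1, 'qpos': array([5.84591668e+01, 5.99242290e+00, 5.53249234e+00, 8.96060827e+01,
       8.22155761e-04, 7.75242408e+01]), 'joint_vel': array([-0.00326574, -0.00174171, -0.01673355,  0.07900096,  0.10124823,
        0.01322508]), 'effort': array([ 7.49928702e-03, -5.58208036e+01,  5.04718029e+01,  1.29960527e-02,
       -2.07217604e-04,  6.23894067e-06]), 'ee_pos': array([0.19588124, 0.56689561, 0.30323779]), 'tcp_rot': array([-103.18930638,   89.93398158, -122.25438082]), 'wrist_force': array([ 0.78855221, -0.78952203, -0.18349733]), 'wrist_torque': array([-0.00242726,  0.01484251,  0.00375961]), 'gripper_width': 0.08526846678812391}
```

View pics/side0.png

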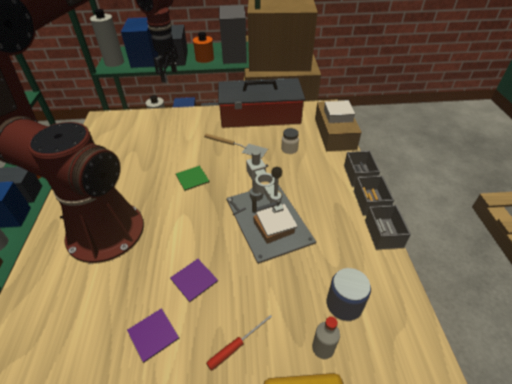

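View pics/top0.png

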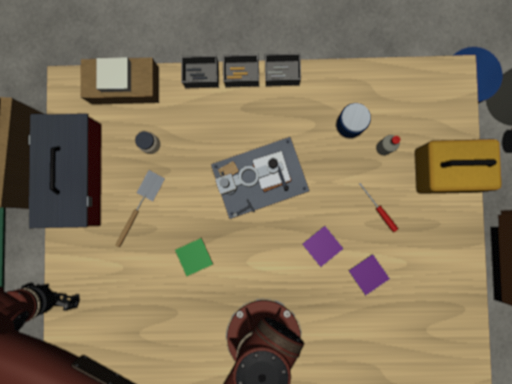

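Run:
```python
from workcell import manip, camera, get_calibration, recognise
for l in ("stop_top","clamp_peg","tile","stand"):
  for n in ("side","top"):
    print(l,n,[(round(d['p'],2),d['point']) for d in recognise(l,n)[:3]])
```

```text
stop_top side [(0.66, [0.5541, -0.0466, 0.2481]), (0.32, [0.428, 0.0443, 0.0227])]
stop_top top []
clamp_peg side [(0.54, [0.5061, -0.0756, 0.1489])]
clamp_peg top [(0.6, [0.5148, -0.0682, 0.1528])]
tile side [(0.95, [0.2754, 0.2227, 0.0137]), (0.92, [0.5536, -0.0451, 0.0529]), (0.89, [0.2087, -0.3647, 0.0091])]
tile top [(0.91, [0.3029, -0.2086, 0.0056]), (0.86, [0.2755, 0.2293, 0.009]), (0.67, [0.2061, -0.3541, 0.0103])]
stand side [(0.68, [0.5139, -0.0391, 0.0099]), (0.59, [0.6249, -0.4332, 0.0966])]
stand top [(0.72, [0.5283, 0.0116, 0.0136])]
```

Run:
```python
import cv2
a=cv2.imread("pics/top0.png")[125:230,200:320]; cv2.imwrite("pics/topc.png",cv2.resize(a,None,fx=5.7,fy=5.7,interpolation=cv2.INTER_CUBIC))
a=cv2.imread("pics/side0.png")[145:265,220:320]; cv2.imwrite("pics/sidec.png",cv2.resize(a,None,fx=5,fy=5,interpolation=cv2.INTER_CUBIC))
```

```text
(no output)
```

View pics/topc.png

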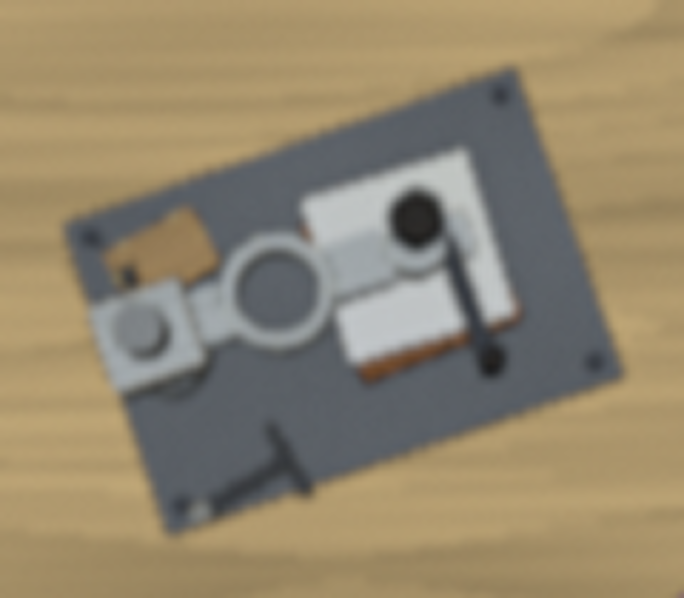

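View pics/sidec.png

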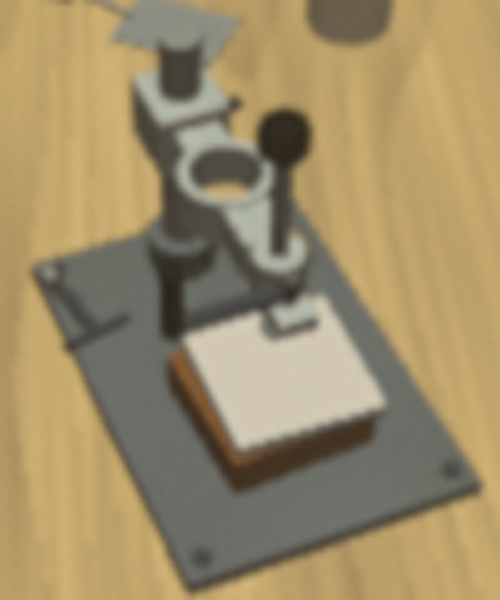

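```bash
cat > h.py <<'E'
import numpy as np, cv2
from scipy.spatial.transform import Rotation as R
from workcell import get_calibration
def proj(n,P):
    c=get_calibration(n); Rm=R.from_euler('xyz',c['orientation'],degrees=True).as_matrix()
    q=(np.atleast_2d(P)-c['eye'])@Rm
    return np.c_[c['fx']*q[:,0]/q[:,2]+c['cx'],c['fy']*q[:,1]/q[:,2]+c['cy']]
def w(p,x,y,yaw):
    p=np.atleast_2d(p); c,s=np.cos(yaw),np.sin(yaw)
    return np.c_[x+c*p[:,0]-s*p[:,1],y+s*p[:,0]+c*p[:,1],p[:,2]]
def peg(a,z=.198): return [-.075*np.cos(a),-.0165-.075*np.sin(a),z]
E
cat > fit.py <<'E'
from h import *
from scipy.optimize import least_squares
C=[(.1,-.1),(-.1,-.1),(-.1,.19),(.1,.19)]
top=np.array([(517,68),(622,377),(168,533),(66,222),(142,328),(416,217),(491,358)])/5.7+[200,125]
side=np.array([(480,490),(190,590),(35,270),(180,44),(284,135)])/5+[220,145]
def model(v):
    x,y,t,s,a=v
    c=[(*k,.014) for k in C]
    k=[0,0,.272-s]; kc=[0,0,.272-s-.008]
    return (proj('top',w(c+[[0,.152,.214],k,peg(a)],x,y,t)),proj('side',w([c[0],c[1],c[2],[0,.152,.214],kc],x,y,t)))
f=lambda v:np.r_[(model(v)[0]-top).ravel(),(model(v)[1]-side).ravel()]
r=least_squares(f,[.55,-.05,.35,.01,.04],loss='soft_l1')
print(r.x,np.degrees(r.x[2])); print(np.round(f(r.x).reshape(-1,2),1))
x,y,t,s,a=r.x
for n,p in dict(knob=[0,0,.272-s],pin=[0,-.0165,.16],peg0=peg(a),peg15=peg(1.5)).items(): print(n,w(p,x,y,t).round(4),proj('side',w(p,x,y,t)))
E
python3 fit.py
```

```text
[ 0.54938451 -0.04184725  0.31564461  0.00698627 -0.05514227] 18.085104187527232
[[ 0.5 -1.6]
 [ 1.7 -0.7]
 [ 0.4 -0. ]
 [-0.6 -0.8]
 [ 0.  -1.1]
 [ 1.1 -1. ]
 [-0.1 -0.2]
 [-0.4 -1. ]
 [-1.9 -0.2]
 [-2.2 -1.1]
 [-1.3 -1.4]
 [-1.3  0.1]]
knob [[ 0.5494 -0.0418  0.265 ]] [[275.59553393 169.9101505 ]]
pin [[ 0.5545 -0.0575  0.16  ]] [[276.77513994 200.61799898]]
peg0 [[ 0.482  -0.0768  0.198 ]] [[252.07490227 197.70511175]]
peg15 [[ 0.5727 -0.1303  0.198 ]] [[287.16441778 210.07320181]]
```

```bash
cat >> h.py <<'E'
from workcell import manip
def state():
    o=manip.get_obs(); M=R.from_euler('xyz',o['tcp_rot'],degrees=True).as_matrix()
    return o,M
E
python3 - <<'E'
from h import *
o,M=state(); print(M.round(3))
t=18.085
yv=M[:,1]; print('jaw dir deg',np.degrees(np.arctan2(yv[1],yv[0])),'want',t+90,'or',t-90)
E
```

```text
[[ 0.     0.327  0.945]
 [ 0.     0.945 -0.327]
 [-1.     0.    -0.   ]]
jaw dir deg 70.93090703263675 want 108.08500000000001 or -71.91499999999999
```

```bash
python3 -m crank '-1.5 0 0 -7.4; -1.5 0 0 -7.4; -1.5 0 0 -7.4; -1 0 0 -7.4; 0 0 0 -7.4' 35
cat > go.py <<'E'
import sys
from h import *
o,M=state(); p=o['ee_pos']; d=np.array([float(v) for v in sys.argv[1:4]])-p
print('t',o['time'],'tcp',p.round(4),'jaw',np.degrees(np.arctan2(M[1,1],M[0,1])).round(2),'toolcm',(M.T@d*100).round(2),'F',o['wrist_force'].round(2),'w',round(o['gripper_width'],4),'q',o['qpos'].round(0))
E
python3 go.py .482 -.077 .36
```

```text
time: 1.0
ee_pos: [0.1962, 0.5675, 0.3608]
tcp_rot: [40.1, 89.8, 58.4]
wrist_force: [-0.0, 0.1, -0.9]
gripper_width: 0.0299
t 1.0 tcp [0.1962 0.5675 0.3608] jaw 108.24 toolcm [-2.000e-02 -7.015e+01  6.970e+00] F [-0.04  0.09 -0.91] w 0.0299 q [58.  7. 13. 95. -0. 40.]
```

```bash
python3 -m crank '0 -4 0.4 0; 0 -4.5 0.4 0; 0 -4.5 0.5 0; 0 -4.5 0.5 0; 0 -4.5 0.5 0' >/dev/null; python3 -m crank '0 -4.5 0.5 0; 0 -4.5 0.5 0; 0 -4.5 0.5 0; 0 -4.5 0.5 0; 0 -4.5 0.5 0'; python3 go.py .482 -.077 .36
```

```text
time: 2.0
ee_pos: [0.379, 0.1568, 0.3592]
tcp_rot: [-6.4, 89.9, 11.6]
wrist_force: [1.1, 0.5, -0.2]
gripper_width: 0.03
t 2.0 tcp [0.379  0.1568 0.3592] jaw 107.94 toolcm [ -0.07 -25.41   2.59] F [ 1.12  0.47 -0.18] w 0.03 q [  4. -26. -17.  99.   0. -14.]
```

```bash
python3 -m crank '0 -4.5 0.5 0; 0 -4.5 0.5 0; 0 -4.5 0.5 0; 0 -4.5 0.5 0; 0 -4 0.3 0' >/dev/null; python3 -m crank '0 -3.4 0.3 0; 0 0 0 0;0 0 0 0'; python3 go.py .482 -.077 .36
python3 - <<'E'
from workcell import camera
import cv2
for n,(a,b,c,d) in dict(top=(125,230,200,320),side=(125,225,210,330)).items():
    im=camera(n)[a:b,c:d,::-1]; cv2.imwrite(f"pics/{n}1.png",cv2.resize(im,None,fx=5,fy=5,interpolation=cv2.INTER_CUBIC))
E
```

```text
time: 2.8
ee_pos: [0.4815, -0.0756, 0.3587]
tcp_rot: [115.6, 90.0, 133.4]
wrist_force: [0.7, -0.3, 0.8]
gripper_width: 0.0298
t 2.8 tcp [ 0.4815 -0.0756  0.3587] jaw 107.85 toolcm [-0.13 -0.15 -0.  ] F [ 0.71 -0.25  0.82] w 0.0298 q [-24. -12.  -6.  96.   0. -42.]
```

View pics/top1.png

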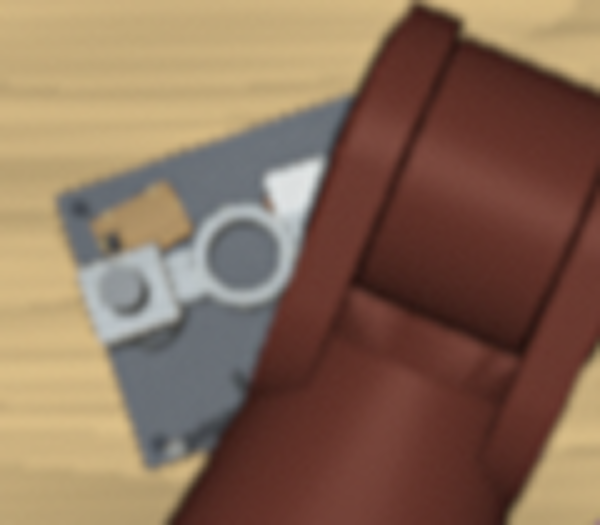

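View pics/side1.png

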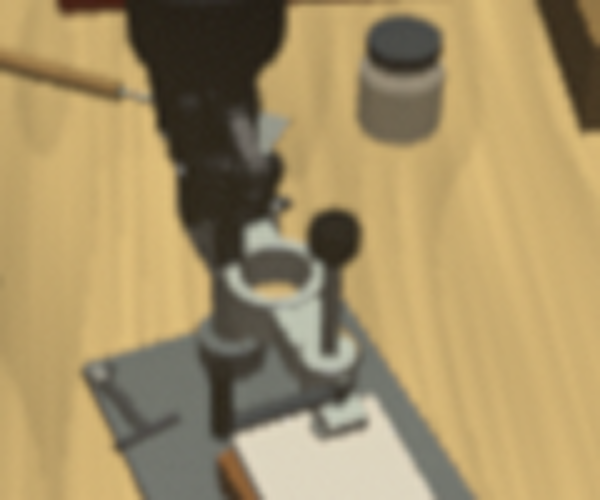

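Run:
```python
from h import *
for p in ([.4815,-.0756,.286],[.4815,-.0756,.198],[.4815,-.0756,.16]): print((proj('side',p)-[210,125])*5)
```

```text
[[206.66796538 244.14767993]]
[[209.26358617 361.96962007]]
[[210.28409641 408.29321884]]
```

Run:
```python
from workcell import camera
import cv2
im=camera('side')[150:215,235:290,::-1]; im=cv2.convertScaleAbs(im,alpha=2.2,beta=10); cv2.imwrite("pics/side2.png",cv2.resize(im,None,fx=9,fy=9,interpolation=cv2.INTER_CUBIC))
```

```text
(no output)
```

View pics/side2.png

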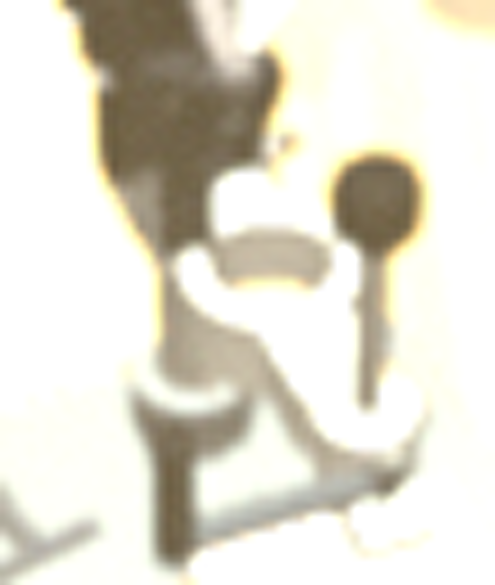

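```bash
python3 -m crank '1.5 0 0 0; 1.5 0 0 0; 1.5 0 0 0; 1.5 0 0 0; 1 0 0 0' 60; python3 -m crank '1 0 0 0; 1 0 0 0; 1 0 0 0; 1 0 0 0; 1 0 0 0'; python3 -m crank '0.4 0 0 0;0 0 0 0'; python3 go.py .482 -.077 .235
python3 - <<'E'
from workcell import camera
import cv2
im=camera('side')[150:215,235:290,::-1]; im=cv2.convertScaleAbs(im,alpha=2.2,beta=10); cv2.imwrite("pics/side3.png",cv2.resize(im,None,fx=9,fy=9,interpolation=cv2.INTER_CUBIC))
E
```

```text
time: 3.45
ee_pos: [0.4813, -0.0741, 0.2882]
tcp_rot: [106.4, 90.0, 124.4]
wrist_force: [0.6, 0.6, -0.5]
gripper_width: 0.0516
time: 3.95
ee_pos: [0.4817, -0.0752, 0.2381]
tcp_rot: [11.2, 90.0, 29.1]
wrist_force: [-0.6, 0.2, 0.1]
gripper_width: 0.0513
time: 4.15
ee_pos: [0.4814, -0.0751, 0.2342]
tcp_rot: [131.6, 89.9, 149.5]
wrist_force: [0.4, 0.3, 0.4]
gripper_width: 0.0513
t 4.15 tcp [ 0.4814 -0.0751  0.2342] jaw 107.93 toolcm [-0.08 -0.2   0.  ] F [0.44 0.35 0.4 ] w 0.0513 q [-24. -14. -21.  83.   0. -42.]
```

View pics/side3.png

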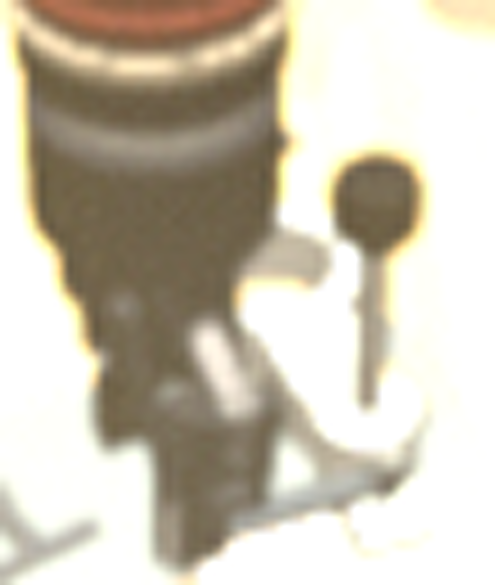

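```bash
python3 -m crank '0 0 0 0; 0 0 0 0;0 0 0 0' 33; python3 -m crank '0 0 0 0; 0 0 0 0' 27
python3 - <<'E'
from workcell import camera
import cv2
im=camera('side')[150:215,235:290,::-1]; im=cv2.convertScaleAbs(im,alpha=3,beta=20); cv2.imwrite("pics/side4.png",cv2.resize(im,None,fx=9,fy=9,interpolation=cv2.INTER_CUBIC))
E
```

```text
time: 4.5
ee_pos: [0.4818, -0.0752, 0.2353]
tcp_rot: [-33.7, 90.0, -15.8]
wrist_force: [-0.3, 0.1, 0.6]
gripper_width: 0.0278
time: 4.7
ee_pos: [0.4818, -0.0753, 0.2351]
tcp_rot: [-48.9, 90.0, -31.0]
wrist_force: [0.9, -0.4, 1.7]
gripper_width: 0.0228
```

View pics/side4.png

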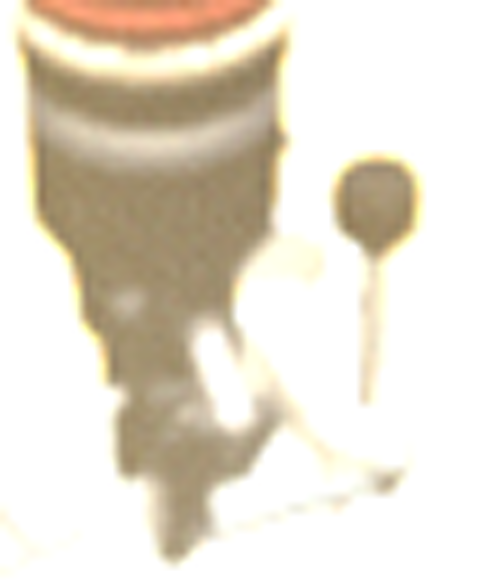

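```bash
python3 -m crank '0 -0.52 0.02 -4; 0 -0.52 0.02 -4'; python3 -m crank '0 -0.52 0.02 -4; 0 -0.52 0.02 -4;0 -0.52 0.02 -4; 0 -0.52 0.02 -4'; python3 -m crank '0 -0.52 0.02 -4; 0 -0.52 0.02 -4;0 -0.52 0.02 -4; 0 -0.52 0.02 -4'; python3 go.py .5545 -.0575 .235
```

```text
time: 4.95
ee_pos: [0.4856, -0.0848, 0.2349]
tcp_rot: [57.8, 90.0, 83.9]
wrist_force: [-1.3, 2.0, 0.2]
gripper_width: 0.023
time: 5.35
ee_pos: [0.4969, -0.1019, 0.2346]
tcp_rot: [111.8, 89.9, 153.9]
wrist_force: [-1.9, 0.3, 0.9]
gripper_width: 0.0231
time: 5.75
ee_pos: [0.513, -0.1153, 0.2347]
tcp_rot: [98.1, 89.9, 156.2]
wrist_force: [-0.9, -0.1, 0.4]
gripper_width: 0.0232
t 5.75 tcp [ 0.513  -0.1153  0.2347] jaw 148.09 toolcm [-0.04 -0.47  7.1 ] F [-0.94 -0.08  0.38] w 0.0232 q [-27.  -7. -15.  83.  -0. -85.]
```

Run:
```python
from workcell import camera
import cv2
im=camera('side')[150:225,235:310,::-1]; im=cv2.convertScaleAbs(im,alpha=2.2,beta=10); cv2.imwrite("pics/side5.png",cv2.resize(im,None,fx=8,fy=8,interpolation=cv2.INTER_CUBIC))
```

```text
(no output)
```

View pics/side5.png

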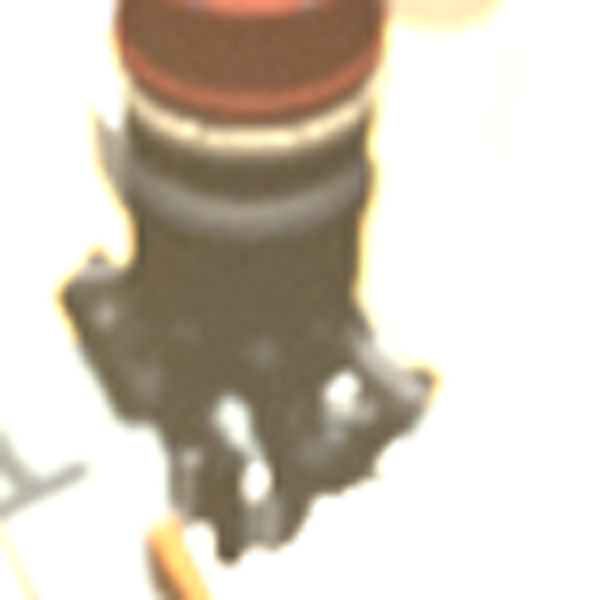

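```bash
python3 -m crank '0 -0.52 0.02 -4; 0 -0.52 0.02 -4;0 -0.52 0.02 -4; 0 -0.52 0.02 -4; 0 -0.52 0.02 -4'; python3 -m crank '0 -0.52 0.02 -4; 0 -0.52 0.02 -4;0 -0.52 0.02 -4; 0 -0.52 0.02 -4; 0 -0.52 0.02 -4';  python3 go.py .5545 -.0575 .235; python3 -m crank '0 -0.52 0.02 -4; 0 -0.3 0.02 -2;0 0 0 0';  python3 go.py .5545 -.0575 .235
```

```text
time: 6.3
ee_pos: [0.537, -0.1249, 0.2347]
tcp_rot: [90.7, 90.0, 168.7]
wrist_force: [-1.0, -0.1, -0.1]
gripper_width: 0.0229
time: 6.8
ee_pos: [0.563, -0.1258, 0.2347]
tcp_rot: [85.5, 90.0, -176.5]
wrist_force: [-0.6, -1.4, 0.4]
gripper_width: 0.0228
t 6.8 tcp [ 0.563  -0.1258  0.2347] jaw -172.0 toolcm [-0.03 -0.11  6.88] F [-0.56 -1.39  0.38] w 0.0228 q [ -26.    2.   -6.   82.   -0. -124.]
time: 7.1
ee_pos: [0.5711, -0.1239, 0.2347]
tcp_rot: [15.2, 90.0, 119.1]
wrist_force: [-0.2, -0.3, 0.0]
gripper_width: 0.0229
t 7.1 tcp [ 0.5711 -0.1239  0.2347] jaw -166.1 toolcm [-0.02  0.02  6.84] F [-0.22 -0.33  0.03] w 0.0229 q [ -25.    3.   -5.   82.    0. -129.]
```

```bash
python3 -m crank '0 -0.25 -0.2 -1;0 0 0 0'; python3 -m crank '0 -0.2 -0.2 0;0 0 0 0';python3 -m crank '0 -0.2 0 0;0 0 0 0'; python3 go.py .5545 -.0575 .235
```

```text
time: 7.3
ee_pos: [0.5741, -0.1255, 0.2348]
tcp_rot: [-40.0, 90.0, 64.9]
wrist_force: [-0.4, 0.8, -0.3]
gripper_width: 0.0234
time: 7.5
ee_pos: [0.5766, -0.127, 0.2349]
tcp_rot: [-101.5, 90.0, 3.4]
wrist_force: [0.1, 0.4, -0.4]
gripper_width: 0.0231
time: 7.7
ee_pos: [0.5785, -0.1263, 0.2349]
tcp_rot: [-105.1, 90.0, -0.2]
wrist_force: [-0.9, -0.4, 0.4]
gripper_width: 0.0227
t 7.7 tcp [ 0.5785 -0.1263  0.2349] jaw -165.08 toolcm [-0.01  0.55  7.27] F [-0.89 -0.38  0.44] w 0.0227 q [ -25.    4.   -3.   82.    0. -130.]
```

```bash
python3 -m crank '0 -0.2 0 0;0 0 0 0'; python3 -m crank '0 -0.2 0 0;0 0 0 0'; python3 go.py .5545 -.0575 .235
python3 - <<'E'
from workcell import camera
import cv2
im=camera('side')[150:225,235:310,::-1]; im=cv2.convertScaleAbs(im,alpha=2.2,beta=10); cv2.imwrite("pics/side6.png",cv2.resize(im,None,fx=8,fy=8,interpolation=cv2.INTER_CUBIC))
E
```

```text
time: 7.9
ee_pos: [0.5793, -0.1261, 0.2349]
tcp_rot: [94.4, 89.8, -160.7]
wrist_force: [-8.4, -3.8, 2.8]
gripper_width: 0.0235
time: 8.1
ee_pos: [0.5798, -0.126, 0.2347]
tcp_rot: [91.7, 89.6, -163.5]
wrist_force: [-17.8, -5.8, 7.1]
gripper_width: 0.0228
t 8.1 tcp [ 0.5798 -0.126   0.2347] jaw -165.14 toolcm [-0.03  0.69  7.27] F [-17.79  -5.81   7.08] w 0.0228 q [ -25.    5.   -3.   83.   -0. -130.]
```

View pics/side6.png

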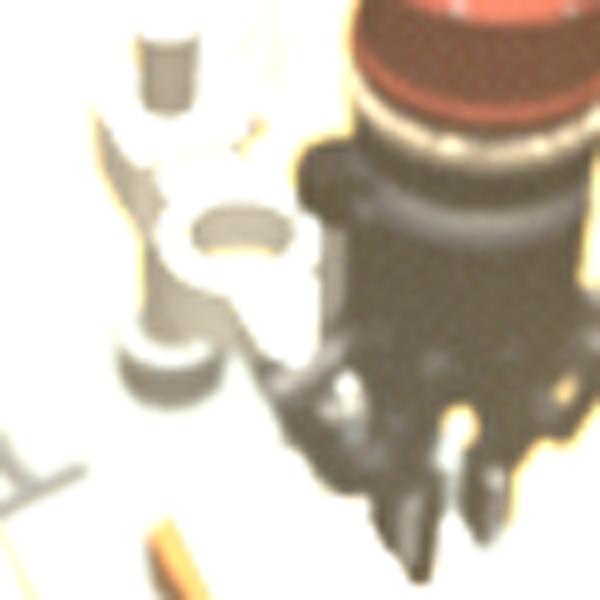

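```bash
python3 -m crank '0 0.5 0 0;0 0.3 0 0;0 0 0 0'; python3 -m crank '-2 0 0 0;-2.5 0 0 0; -3 0 0 0; -3 0 0 0; -2 0 0 0';  python3 -m crank '0 -4 -4 0;0 -4 -4 0;0 -4 -4 0;0 0 0 0'
python3 - <<'E'
from workcell import camera
import cv2
for n,(a,b,c,d) in dict(top=(125,230,200,320),side=(145,265,220,330)).items():
    im=camera(n); cv2.imwrite(f"pics/{n}7full.png",im[:,:,::-1]); im=im[a:b,c:d,::-1]; im=cv2.convertScaleAbs(im,alpha=1.5); cv2.imwrite(f"pics/{n}7.png",cv2.resize(im,None,fx=5,fy=5,interpolation=cv2.INTER_CUBIC))
E
```

```text
time: 8.45
ee_pos: [0.5745, -0.1273, 0.235]
tcp_rot: [-89.2, 90.0, 15.7]
wrist_force: [0.3, -0.4, 1.0]
gripper_width: 0.0232
time: 8.95
ee_pos: [0.5749, -0.1272, 0.3624]
tcp_rot: [-121.1, 89.8, -16.2]
wrist_force: [1.1, -0.9, -0.5]
gripper_width: 0.0233
time: 9.35
ee_pos: [0.6925, -0.1962, 0.3547]
tcp_rot: [46.9, 89.7, 151.8]
wrist_force: [0.5, 0.2, -1.6]
gripper_width: 0.0233
```

View pics/top7.png

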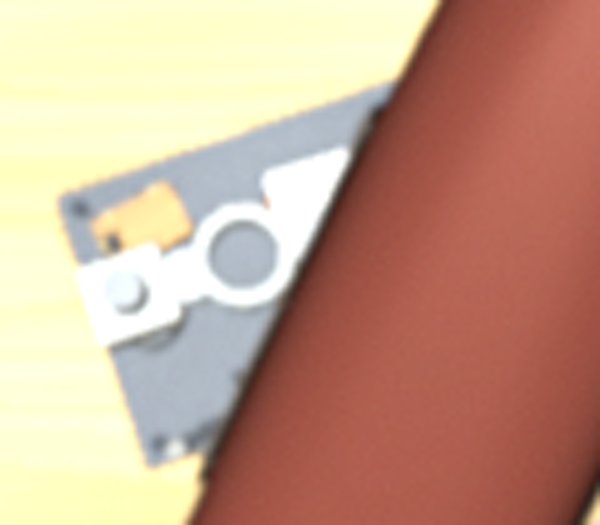

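View pics/side7.png

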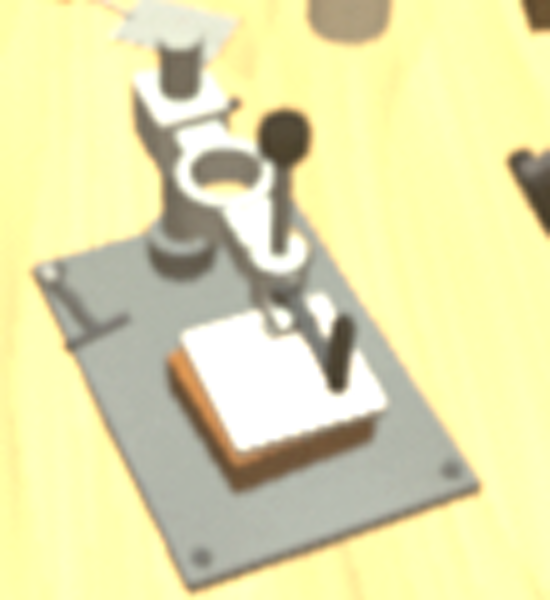

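```bash
python3 -m crank '-1 0 0 0;0 0 0 0;0 0 0 0;0 0 0 0' 0; python3 go.py .5505 -.043 .365
```

```text
time: 9.85
ee_pos: [0.6888, -0.1931, 0.3722]
tcp_rot: [-121.8, 89.9, -16.9]
wrist_force: [0.2, -0.3, 0.5]
gripper_width: 0.0001
t 9.85 tcp [ 0.6888 -0.1931  0.3722] jaw -165.05 toolcm [ 0.7   9.49 18.07] F [ 0.23 -0.26  0.5 ] w 0.0001 q [ -26.   31.   43.  102.    0. -131.]
```

```bash
python3 -m crank '0 1.9 3.6 0;0 1.9 3.6 0;0 1.9 3.6 0;0 1.9 3.6 0;0.2 1.9 3.6 0'; python3 -m crank '0 0 0 0'; python3 go.py .5505 -.043 .36
python3 - <<'E'
from workcell import camera
import cv2
for n,(a,b,c,d) in dict(side=(135,215,230,330)).items():
    im=camera(n); im=im[a:b,c:d,::-1]; im=cv2.convertScaleAbs(im,alpha=2); cv2.imwrite(f"pics/{n}8.png",cv2.resize(im,None,fx=7,fy=7,interpolation=cv2.INTER_CUBIC))
E
```

```text
time: 10.35
ee_pos: [0.5493, -0.0428, 0.3693]
tcp_rot: [-109.8, 90.0, -4.9]
wrist_force: [0.7, 1.2, 1.0]
gripper_width: 0.0001
time: 10.45
ee_pos: [0.5478, -0.0406, 0.3695]
tcp_rot: [19.4, 89.9, 124.5]
wrist_force: [0.6, 0.5, -0.1]
gripper_width: -0.0004
t 10.45 tcp [ 0.5478 -0.0406  0.3695] jaw -164.9 toolcm [ 0.95 -0.2  -0.31] F [ 0.65  0.53 -0.14] w -0.0004 q [ -18.   -1.    5.   96.    0. -123.]
```

View pics/side8.png

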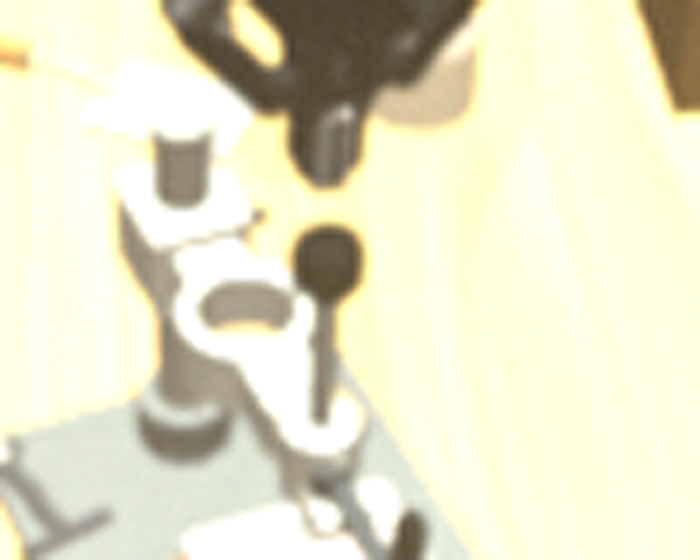

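```bash
python3 -m crank '0.5 -0.1 -0.2 0;0.6 0 0 0;0.6 0 0 0;0.4 0 0 0;0.3 0 0 0'; python3 -m crank '0.2 0 0 0;0.2 0 0 0;0.1 0 0 0'; python3 -m crank '0.2 0 0 0;0.1 0 0 0;0.1 0 0 0'
```

```text
time: 11.0
ee_pos: [0.5526, -0.0461, 0.3445]
tcp_rot: [52.4, 89.9, 157.3]
wrist_force: [0.0, -0.0, 0.2]
gripper_width: 0.0002
time: 11.3
ee_pos: [0.5525, -0.0458, 0.3403]
tcp_rot: [-71.8, 90.0, 33.1]
wrist_force: [0.3, -1.0, 1.2]
gripper_width: -0.0001
time: 11.6
ee_pos: [0.5525, -0.0458, 0.3365]
tcp_rot: [-108.7, 90.0, -3.7]
wrist_force: [-0.6, 0.6, 3.3]
gripper_width: -0.0001
```

```bash
python3 -m crank '0.2 0 0 0;0.2 0 0 0;0.2 0 0 0;0.2 0 0 0;0.2 0 0 0'; python3 -m crank '0.2 0 0 0;0.2 0 0 0;0.2 0 0 0;0.2 0 0 0;0.1 0 0 0'; python3 go.py .55 -.043 .31
```

```text
time: 12.1
ee_pos: [0.5525, -0.0458, 0.3263]
tcp_rot: [-78.9, 90.0, 26.0]
wrist_force: [-0.2, 0.3, 2.7]
gripper_width: -0.0002
time: 12.6
ee_pos: [0.5525, -0.0458, 0.3172]
tcp_rot: [-21.1, 90.0, 83.8]
wrist_force: [-0.7, 0.6, 3.4]
gripper_width: 0.0003
t 12.6 tcp [ 0.5525 -0.0458  0.3172] jaw -165.07 toolcm [0.72 0.17 0.33] F [-0.72  0.64  3.44] w 0.0003 q [ -18.   -2.   -1.   91.    0. -123.]
```

Run:
```python
from workcell import camera
import cv2
for n,(a,b,c,d) in dict(side=(155,255,230,330)).items():
    im=camera(n); im=im[a:b,c:d,::-1]; cv2.imwrite(f"pics/{n}9.png",cv2.resize(im,None,fx=6,fy=6,interpolation=cv2.INTER_CUBIC))
```

```text
(no output)
```

View pics/side9.png

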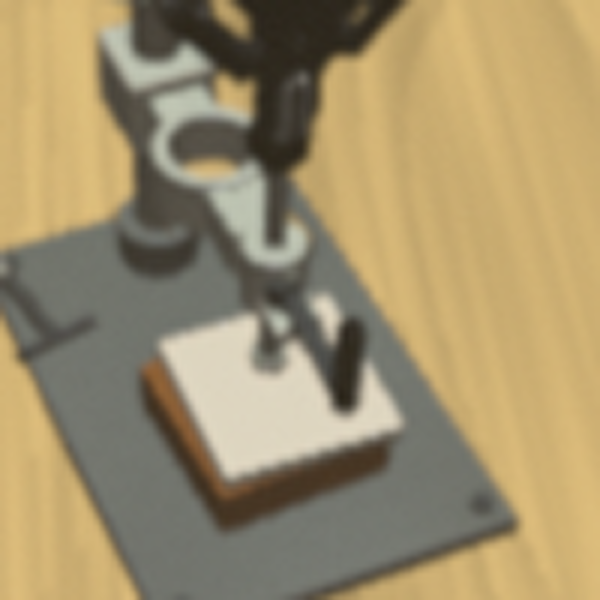

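Run:
```python
from h import *
from scipy.optimize import least_squares
x,y,t=.5494,-.0418,.3156
C=[(.1,-.1),(-.1,-.1),(-.1,.19),(.1,.19)]; c=w([(*k,.014) for k in C],x,y,t)
to=np.array([(517,68),(622,377),(168,533),(66,222)])/5.7+[200,125]
so=np.array([(480,490),(190,590),(35,270)])/5+[220,145]
ot=(to-proj('top',c)).mean(0); os=(so-proj('side',c[:3])).mean(0); print(ot,os)
tt=np.array([(467,150),(350,362),(303,200)])/5.7+[200,125]   # +x-y, -x+y... 
ts=np.array([(160,345),(225,478),(403,430)])/6+[230,155]
def m(v):
    q=lambda a,b:w([[a*.05,b*.05,v[3]]],v[0],v[1],v[2])
    T=np.vstack([proj('top',q(*k)) for k in ((1,-1),(-1,1),(1,1))])+ot
    S=np.vstack([proj('side',q(*k)) for k in ((-1,1),(-1,-1),(1,-1))])+os
    return np.r_[(T-tt).ravel(),(S-ts).ravel()]
r=least_squares(m,[x,y,t,.05]); print(r.x,m(r.x).round(1))
```

```text
[-0.48597278  0.78329963] [1.47806579 0.77975412]
[ 0.55493318 -0.03827832  0.26666326  0.05873381] [ 0.  -0.   0.   0.2 -0.2 -0.3 -0.4 -0.5 -0.2  0.6  0.5 -0. ]
```

```bash
python3 -m crank '0.15 0 0 0;0.15 0 0 0;0.1 0 0 0;0.1 0 0 0;0.1 0 0 0'; python3 -m crank '0.05 0 0 0;0.05 0 0 0'; python3 -m crank '0.05 0 0 0;0.05 0 0 0'
```

```text
time: 13.15
ee_pos: [0.5525, -0.0458, 0.3113]
tcp_rot: [-48.3, 90.0, 56.6]
wrist_force: [0.4, 0.2, 2.6]
gripper_width: 0.0001
time: 13.35
ee_pos: [0.5525, -0.0458, 0.3104]
tcp_rot: [-44.7, 90.0, 60.3]
wrist_force: [-0.8, 0.1, 2.5]
gripper_width: -0.0001
time: 13.55
ee_pos: [0.5525, -0.0458, 0.3094]
tcp_rot: [-68.9, 90.0, 36.0]
wrist_force: [-1.0, 0.7, 3.1]
gripper_width: 0.0003
```

```bash
python3 -m crank '0.05 0 0 0;0.05 0 0 0'; python3 -m crank '0.05 0 0 0;0.05 0 0 0'
```

```text
time: 13.75
ee_pos: [0.5525, -0.0458, 0.3084]
tcp_rot: [-55.7, 90.0, 49.3]
wrist_force: [-0.4, 0.7, 3.4]
gripper_width: 0.0003
time: 13.95
ee_pos: [0.5525, -0.0458, 0.3074]
tcp_rot: [-82.1, 90.0, 22.9]
wrist_force: [-0.2, 0.1, 3.8]
gripper_width: 0.0002
```

```bash
python3 -m crank '0.05 0 0 0;0.05 0 0 0'|grep -E 'ee|force'
```

```text
ee_pos: [0.5525, -0.0458, 0.3064]
wrist_force: [-0.1, 0.1, 2.7]
```

```bash
python3 -m crank '0.05 0 0 0;0.05 0 0 0'|grep -E 'ee|force'
```

```text
ee_pos: [0.5525, -0.0458, 0.3054]
wrist_force: [-0.1, 0.2, 3.4]
```

```bash
python3 -m crank '0.05 0 0 0;0.05 0 0 0'|grep -E 'ee|force'
```

```text
ee_pos: [0.5525, -0.0458, 0.3043]
wrist_force: [-1.0, 0.6, 3.0]
```

```bash
python3 -m crank '0.05 0 0 0;0.05 0 0 0'|grep -E 'ee|force'
```

```text
ee_pos: [0.5525, -0.0458, 0.3034]
wrist_force: [0.2, 0.0, 2.7]
```

```bash
python3 -m crank '0.05 0 0 0;0.05 0 0 0'|grep -E 'ee|force'
```

```text
ee_pos: [0.5525, -0.0458, 0.3024]
wrist_force: [-0.2, 0.5, 3.4]
```

```bash
python3 -m crank '0.05 0 0 0;0.05 0 0 0'|grep -E 'ee|force'
```

```text
ee_pos: [0.5525, -0.0458, 0.3014]
wrist_force: [0.4, 0.8, 3.1]
```

```bash
python3 -m crank '0.05 0 0 0;0.05 0 0 0'|grep -E 'ee|force'
```

```text
ee_pos: [0.5525, -0.0458, 0.3004]
wrist_force: [-0.4, 0.1, 3.4]
```

```bash
python3 -m crank '0.05 0 0 0;0.05 0 0 0'|grep -E 'ee|force'
```

```text
ee_pos: [0.5525, -0.0458, 0.2994]
wrist_force: [-0.2, 0.9, 3.5]
```

Run:
```python
from workcell import camera
import cv2
im=camera('side'); im=im[185:245,250:310,::-1]; cv2.imwrite(f"pics/side10.png",cv2.resize(im,None,fx=9,fy=9,interpolation=cv2.INTER_CUBIC))
```

View pics/side10.png

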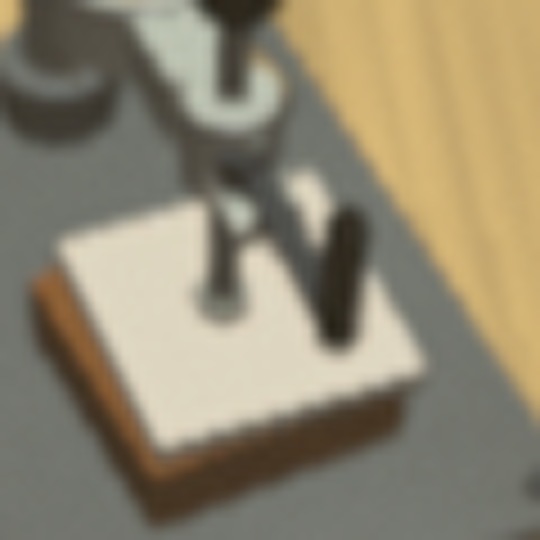

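```bash
python3 -m crank '0.05 0 0 0;0.05 0 0 0'|grep -E 'ee|force'
```

```text
ee_pos: [0.5525, -0.0458, 0.2984]
wrist_force: [-0.7, 0.4, 2.8]
```

```bash
python3 -m crank '0.04 0 0 0;0.04 0 0 0'|grep -E 'ee|force'
```

```text
ee_pos: [0.5525, -0.0458, 0.2976]
wrist_force: [0.6, 0.7, 3.4]
```

```bash
python3 -m crank '0.04 0 0 0;0.04 0 0 0'|grep -E 'ee|force'
```

```text
ee_pos: [0.5525, -0.0458, 0.2968]
wrist_force: [0.8, 0.6, 2.6]
```

```bash
python3 -m crank '0.04 0 0 0;0.04 0 0 0'|grep -E 'ee|force'
```

```text
ee_pos: [0.5525, -0.0458, 0.296]
wrist_force: [-0.4, -0.3, 3.0]
```

```bash
python3 -m crank '0.04 0 0 0;0.04 0 0 0'|grep -E 'ee|force'
```

```text
ee_pos: [0.5525, -0.0458, 0.2952]
wrist_force: [0.7, 0.6, 3.1]
```

```bash
python3 -m crank '0.04 0 0 0;0.04 0 0 0'|grep -E 'ee|force'
```

```text
ee_pos: [0.5525, -0.0458, 0.2951]
wrist_force: [-2.7, 1.6, 9.5]
```

```bash
python3 -m crank '-0.1 0 0 0;-0.2 0 0 0; -1 0 0 0;-3 0 0 0;-3 0 0 0'; python3 -m crank '0 0 -3 0;0 0 -3 0;0 0 -3 0;0 0 0 0' 33; python3 go.py .5741 -.1275 .235
python3 - <<'E'
from workcell import camera
import cv2
im=camera('side'); im=im[165:245,240:320,::-1]; cv2.imwrite(f"pics/side11.png",cv2.resize(im,None,fx=7,fy=7,interpolation=cv2.INTER_CUBIC))
E
```

```text
time: 17.3
ee_pos: [0.5521, -0.0457, 0.3682]
tcp_rot: [56.0, 89.9, 160.9]
wrist_force: [-0.6, 0.3, 1.3]
gripper_width: 0.0003
time: 17.7
ee_pos: [0.576, -0.1358, 0.367]
tcp_rot: [112.7, 90.0, -142.6]
wrist_force: [-0.6, 0.3, 0.9]
gripper_width: 0.0279
t 17.7 tcp [ 0.576  -0.1358  0.367 ] jaw -165.24 toolcm [13.2  -0.03  0.85] F [-0.6   0.27  0.86] w 0.0279 q [ -26.    6.   12.   96.   -0. -131.]
```

View pics/side11.png

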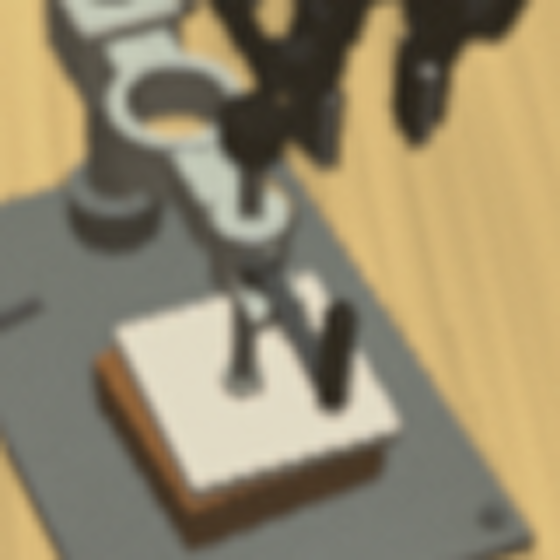

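```bash
python3 -m crank '2 0 0.4 0;2.5 0 0.3 0;2.5 0 0 0;2 0 0 0;1.5 0 0 0' 50; python3 -m crank '1 0 0 0; 1 0 0 0; 0.6 0 0 0;0 0 0 0'; python3 -m crank '0 0 0 0;0 0 0 0' 28; python3 go.py .5545 -.0575 .235
```

```text
time: 18.25
ee_pos: [0.5735, -0.1249, 0.2613]
tcp_rot: [36.6, 89.9, 141.6]
wrist_force: [-0.4, 0.0, 0.4]
gripper_width: 0.0429
time: 18.65
ee_pos: [0.5737, -0.1259, 0.2359]
tcp_rot: [38.2, 90.0, 143.2]
wrist_force: [0.5, -0.6, 0.3]
gripper_width: 0.0429
time: 18.85
ee_pos: [0.5742, -0.1261, 0.2372]
tcp_rot: [-123.4, 89.9, -18.4]
wrist_force: [-0.1, 0.1, 0.4]
gripper_width: 0.0236
t 18.85 tcp [ 0.5742 -0.1261  0.2372] jaw -165.07 toolcm [0.21 0.13 7.14] F [-0.14  0.14  0.42] w 0.0236 q [ -25.    4.   -4.   82.    0. -130.]
```

```bash
python3 -m crank '0 0.52 0.02 4;0 0.52 0.02 4;0 0.52 0.02 4;0 0.52 0.02 4;0 0.52 0.02 4'; python3 -m crank '0 0.52 0.02 4;0 0.52 0.02 4;0 0.52 0.02 4;0 0.52 0.02 4;0 0.52 0.02 4';  python3 go.py .5545 -.0575 .235
```

```text
time: 19.35
ee_pos: [0.5482, -0.1282, 0.2371]
tcp_rot: [-92.9, 89.9, -8.1]
wrist_force: [1.0, 0.6, -0.0]
gripper_width: 0.0241
time: 19.85
ee_pos: [0.5233, -0.1214, 0.2371]
tcp_rot: [-78.4, 89.9, -13.6]
wrist_force: [1.8, 0.6, -0.5]
gripper_width: 0.0241
t 19.85 tcp [ 0.5233 -0.1214  0.2371] jaw 154.76 toolcm [ 0.21 -0.1   7.11] F [ 1.78  0.62 -0.51] w 0.0241 q [-27.  -5. -13.  83.   0. -92.]
```

```bash
python3 -m crank '0 0.52 0 4;0 0.52 0 4;0 0.52 0 4;0 0.52 0 4;0 0.52 0 4'; python3 -m crank '0 0.52 0.01 4;0 0.52 0.01 4;0 0.52 0.01 4;0 0.52 0.01 4';  python3 go.py .5545 -.0575 .235
```

```text
time: 20.35
ee_pos: [0.5017, -0.1073, 0.2372]
tcp_rot: [-63.9, 89.9, -19.1]
wrist_force: [0.9, 0.4, 0.8]
gripper_width: 0.0238
time: 20.75
ee_pos: [0.4891, -0.091, 0.2372]
tcp_rot: [-52.1, 89.9, -23.3]
wrist_force: [1.7, -1.0, -1.0]
gripper_width: 0.0241
t 20.75 tcp [ 0.4891 -0.091   0.2372] jaw 118.75 toolcm [ 0.23 -0.21  7.34] F [ 1.7  -1.03 -0.97] w 0.0241 q [-26. -12. -19.  83.   0. -54.]
```

```bash
python3 -m crank '0 0.52 0.01 4;0 0.52 0.01 4;0 0 0 0'; python3 -m crank '0 0.26 0 2;0 0.26 0 1;0 0 0 0';  python3 go.py .5545 -.0575 .235
```

```text
time: 21.05
ee_pos: [0.4844, -0.0813, 0.2372]
tcp_rot: [-40.8, 89.9, -19.9]
wrist_force: [0.7, -0.1, -0.1]
gripper_width: 0.0234
time: 21.35
ee_pos: [0.4826, -0.0766, 0.2369]
tcp_rot: [-49.0, 90.0, -31.1]
wrist_force: [0.8, -0.8, 0.2]
gripper_width: 0.0238
t 21.35 tcp [ 0.4826 -0.0766  0.2369] jaw 107.99 toolcm [ 0.19 -0.4   7.43] F [ 0.82 -0.77  0.18] w 0.0238 q [-24. -14. -20.  83.  -0. -42.]
```

```bash
python3 -m crank '0 0.2 0 0;0 0 0 0'|grep -E 'ee|force'; python3 -m crank '0 0.2 0 0;0 0 0 0'|grep -E 'ee|force'
```

```text
ee_pos: [0.4818, -0.0746, 0.2365]
wrist_force: [1.3, -1.3, 0.7]
ee_pos: [0.4814, -0.0736, 0.2365]
wrist_force: [0.9, -7.5, -1.0]
```

```bash
python3 -m crank '0 0.1 0 0;0 0 0 0'|grep -E 'ee|force'; python3 go.py .5545 -.0575 .235
python3 - <<'E'
from workcell import camera
import cv2
im=camera('side'); im=im[165:245,240:320,::-1]; cv2.imwrite(f"pics/side12.png",cv2.resize(im,None,fx=7,fy=7,interpolation=cv2.INTER_CUBIC))
E
```

```text
ee_pos: [0.4814, -0.0733, 0.2365]
wrist_force: [3.0, -11.7, -1.9]
t 21.95 tcp [ 0.4814 -0.0733  0.2365] jaw 107.89 toolcm [ 0.15 -0.74  7.45] F [  2.95 -11.67  -1.91] w 0.0239 q [-24. -14. -21.  83.  -0. -42.]
```

View pics/side12.png

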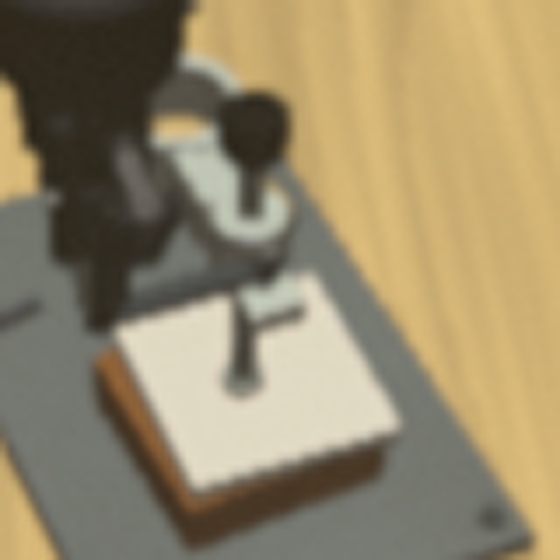

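```bash
python3 -m crank '0 0.1 0 0;0 0 0 0'|grep -E 'ee|force'; python3 -m crank '0 -0.4 0 0;0 -0.4 0 0;0 0 0 0'|grep -E 'ee|force'; python3 -m crank '-2 0 0 0;-2.5 0 0 0;-3 0 0 0;-3 0 0 0;-3 0 0 0'|grep -E 'ee|force'; python3 -m crank '0 4 -1 0;0 4 -2 0;0 4 -2 0;0 4 0 0;0 4 0 0'|grep -E 'ee|force'; python3 -m crank '0 4 0 0;0 4 0 0;0 0 0 0'
python3 - <<'E'
from workcell import camera, recognise
import cv2
for n,(a,b,c,d) in dict(top=(125,230,200,320),side=(145,265,220,330)).items():
    im=camera(n); cv2.imwrite(f"pics/{n}13f.png",im[:,:,::-1]); cv2.imwrite(f"pics/{n}13.png",cv2.resize(im[a:b,c:d,::-1],None,fx=5,fy=5,interpolation=cv2.INTER_CUBIC))
E
```

```text
ee_pos: [0.4813, -0.0731, 0.2365]
wrist_force: [4.5, -16.5, -3.9]
ee_pos: [0.4829, -0.0785, 0.2361]
wrist_force: [0.3, -0.5, -0.7]
ee_pos: [0.4828, -0.078, 0.3725]
wrist_force: [1.0, -0.5, -0.9]
ee_pos: [0.3727, 0.0977, 0.3716]
wrist_force: [1.4, -0.1, 0.5]
time: 23.8
ee_pos: [0.3472, 0.1762, 0.3717]
tcp_rot: [77.0, 89.9, 95.3]
wrist_force: [-0.0, 0.1, -0.6]
gripper_width: 0.0239
```

View pics/top13.png

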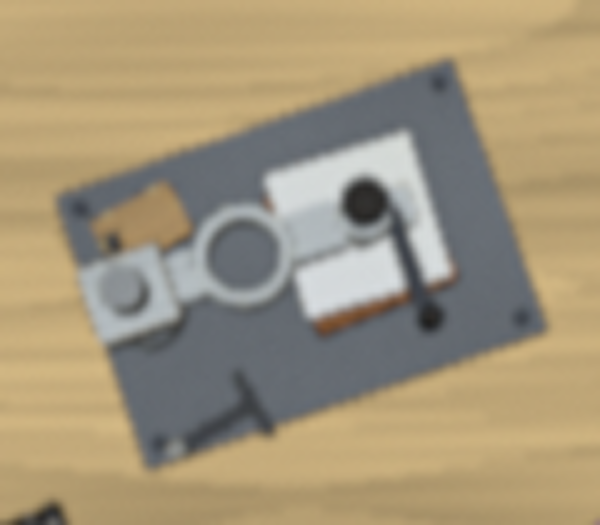

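View pics/side13.png

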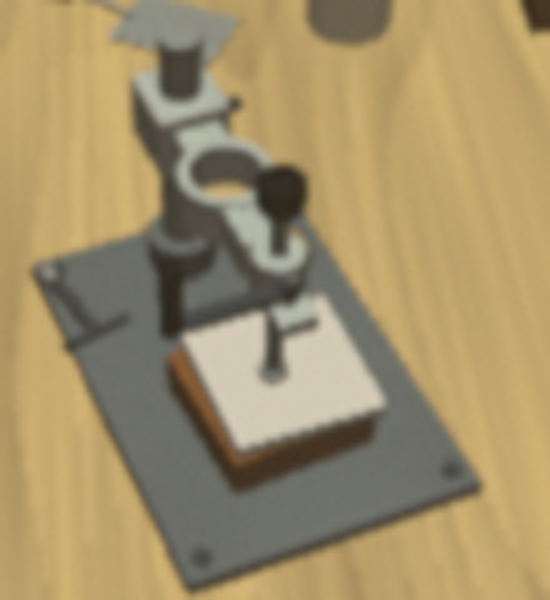

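Run:
```python
import cv2,numpy as np
from h import *
from workcell import recognise
def cent(f,box):
    a,b,c,d=box; g=cv2.cvtColor(cv2.imread(f),cv2.COLOR_BGR2GRAY)[a:b,c:d].astype(float); wt=np.clip(60-g,0,None)
    Y,X=np.mgrid[a:b,c:d]; return (X*wt).sum()/wt.sum(),(Y*wt).sum()/wt.sum()
for f in("pics/top0.png","pics/top13f.png"): print(cent(f,(183,194,281,292)))
x,y,t=.5494,-.0418,.3156
for a in (0,.05,.1): print(a,proj('top',w(peg(a),x,y,t)))
def sh(n,b):
    a0,b0,c,d=b; A=[cv2.cvtColor(cv2.imread(f),cv2.COLOR_BGR2GRAY)[a0:b0,c:d].astype(np.float32) for f in(f"pics/{n}0.png",f"pics/{n}13f.png")]
    return cv2.phaseCorrelate(A[0],A[1])
print('tile side',sh('side',(215,242,255,300)))
D=cv2.absdiff(cv2.imread("pics/side0.png"),cv2.imread("pics/side13f.png"))[140:280,215:330].max(2); cv2.imwrite("pics/d.png",cv2.resize(np.clip(D*3.0,0,255).astype(np.uint8),None,fx=5,fy=5))
```

```text
(np.float64(285.6777777777778), np.float64(187.6888888888889))
(np.float64(285.5020920502092), np.float64(188.1673640167364))
0 [[287.38783216 187.13771552]]
0.05 [[288.5741853  186.69326625]]
0.1 [[289.73661114 186.19030113]]
tile side ((0.4627021347930942, 0.6250574029751803), 0.6210997242005274)
```

View pics/d.png

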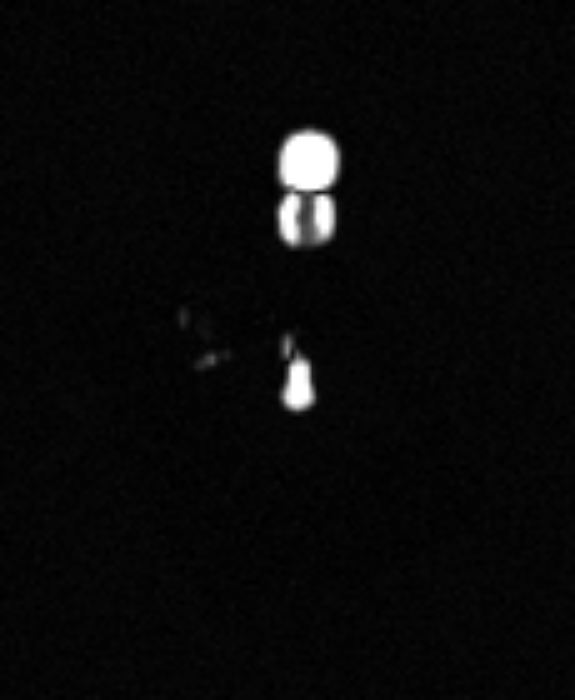

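```bash
python3 -c "
from workcell import close_job; print(close_job())"
```

```text
the job is handed in; nothing more can be done
None
```

The depth stop is set: the rod's foot rests on the tile and the clamp lever is back home. I handed the job in at about 24 s, with the gripper clear of everything.

- **Opening:** I swung the lever open with the fingers loosely around the peg. It met its open stop firmly, at about 18 N.
- **Lowering:** I pushed the knob down at about 3 N of drag in sub-millimetre steps. The force jumped to 9.5 N when the foot met the tile, so the tile took about 6.5 N at most. By the arm's reading the tile's top is about 55 mm above the bench. My rough estimate from the pictures was 59 mm.
- **Clamping:** I swung the lever back until it stopped, with the force rising to about 17 N while the tool barely moved.

**Last checks:**
- Comparing side pictures from before and after shows changes only at the rod, with faint traces at the lever. The tile and the things around the stand look unmoved there. I compared only the area around the stand, so the bystanders further out on the bench were not checked.
- From above, the peg sits at its starting spot or very slightly further towards home.
- A separate image-shift check on the tile gave about half a pixel. That disagrees slightly, but I put it down to the foot now being in that picture.
- I did not press on the rod after clamping, so its grip is inferred from the lever being at its stop.

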